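# Fit the drive sleeve on the polishing spindle and lock it in

### The arm

A 6-joint arm with a two-finger parallel gripper is mounted at the origin on the work surface. World frame = base frame: x ahead of the robot, y to its left, z up, the work surface at z = 0. Lengths are in mm, angles in rad, forces in N, time in s.
With the tool pointing down it reaches from about 350 to 775 mm from the base axis. Payload 7.3 kg.
Tool frame: the origin (TCP) lies at the centre of the arm's flange, where the gripper is bolted on; the fingertips stand 178 mm ahead of it and the grasp point (between the pads) lies 159 mm ahead of it; z points along the fingers, y is the line along which they close (so a half turn about z gives the same grasp; the last joint's range is limited). The gripper opens to 92 mm and grips with 3 to 60 N. Pads are 19 mm wide; open, the fingers measure 130 mm over their backs; the gripper's body (75 mm by 190 mm) begins 47 mm behind the grasp point.
Start: joints at [1.005, 0.342, 1.524, -0, 1.275, -0.146], TCP at [213.958, 479.427, 404.741] pointing down, gripper open.
Joint ranges: [-2.53, 2.53], [-0.77, 2.02], [0.04, 2.7], [-1, 4.14], [0.28, 2.66], [-3.11, 3.11]. Speed limits (rad/s): [2.57, 2.57, 3.14, 3.14, 3.14, 3.14].

### API

Orientations are given as [roll, pitch, yaw] about the fixed x, y, z axes, in that order (R = Rz(yaw) Ry(pitch) Rx(roll)).
In Python, from plant import * gives the robot as it stands. The module is installed in compiled form; this text tells all that it offers.
- The arm moves only by the shell command python3 -m inch 'ROWS'. ROWS is JSON, a list of rows, each a list of 5 numbers: the shift along the tool's x, y, z in m, then the turn about the tool's z in rad, then the opening, from 0 (shut) to 1 (fully open). In form: [[tx, ty, tz, spin, claw], ...]. A call has 1 to 8 rows; each row is the pose to reach, as a shift and turn from the pose commanded when the call began, along the tool's axes at that moment; what a row does not reach only later rows make up. A row lasts 1/12 s, in which the tool goes at most 41.7 mm and 7.16 degrees, less where a joint would pass 70% of its speed; a pose out of reach is approached as far as the arm can. A call with a gripper value outside its range is refused whole. The fingers move at their own pace and stop on an object; the grip force is fixed at half the most. Time passes only in rows, so rows that repeat a pose let the fingers close. It gives the time, the measured TCP pose, the force, the opening and the grip force at its end, in the units of the state.
- get_obs(): the state, without advancing time (a new reading comes with each control period).
- capture(name): name is "side" or "top" or "wrist"; returns a dict with "color" (400x640x3 uint8, red, green, blue), "intrinsics" (3x3 intrinsics, pixels), "distortion" ([k1, k2, p1, p2, k3] as OpenCV has them; the pictures are not rectified), "pose" (4x4, takes a point from camera to world coordinates). Camera axes: x right, y down, z forward; pixel columns grow to the right and rows downward; lengths in mm; the calibration is good to about 2 mm. A picture is of the moment at which its call begins. There is no depth.
- close_job(): hands the job in; it is judged then, once.
Trained networks look in a picture, given as the dict that the camera call returned (one of the last four; its "shot" number tells which), for a name from the list of things; names that differ only in an ending like _2 or _b are one class to them, and where a whole thing is asked for, a point or a joint stands for the part that bears it (a point fixed in the world has none). Each returns a list of dicts, best first, with "conf" (0 to 1); they miss things now and then, are a little off and sometimes report something else, mostly with a low value. They report only what shows in the picture. A call takes as long as a camera call. They do not tell look-alikes from the thing itself.
- look_for(picture, target): "rect" ([centre column, centre row, width, height] in pixels, round what is visible of it).
- trace(picture, target): "pixels" (400x640 bool, what is visible of it) and "rect" ([centre column, centre row, width, height] in pixels, round what is visible of it).
- tip_of(picture, target): "centre" ([column, row] in pixels: a listed point, or the origin of a listed thing).
The state is a dict: "time": time; "joint_positions": joint angles; "dq": joint speeds; "tau": joint torques, N m; "tool_pos": TCP position; "tcp_rot": TCP orientation; "contact_force": force on the tool from outside, world axes, zero at the start; "moment": the same for the moment, N m; "grip_width": finger opening in mm; "finger_force": force on a finger pad.
Only numpy, scipy, OpenCV 4.12 (cv2) and the standard library are available. Lean on these libraries where they do the work, as an engineer would, in place of code of your own. Each camera call takes 0.05 s, during which the arm holds its last target. There are 200 camera calls.

### The job

Slide the notched steel sleeve, notched end down, over the upright spindle and turn it until its notches drop over the spindle's cross pin and it sits fully home on the shoulder, feeling for it rather than forcing it. Then swing the keeper bar shut over the sleeve until it clicks into its catch. Let go of everything and leave the bushing, jar and screwdriver where they are.

Things in the scene. Friction and masses are not known exactly. Their poses are not given: they have to be found in the camera images.
- sleeve: Part to fit: a steel sleeve, 34 mm outside diameter, 16.4 mm bore, 45 mm tall, 0.2 kg, upright on the bench. Its lower end has four teeth 9 mm tall and between them four open notches, at its own +x, +y, -x and -y, 7 mm wide. Origin: centre of its underside (teeth's tips); z its axis, up. Home in any of the four quarter turns.
- seat (a point): Centre of the shoulder (44 mm disc) on which the sleeve must sit, on the spindle axis, 26 mm above the bench; z up. A tooth resting on the cross pin holds the sleeve 7.5 mm too high; with the notches over the pin it drops onto the shoulder, its top then 71 mm above the bench.
- spindle_top (a point): Top of the upright steel spindle, 66 mm above the bench (40 mm above the shoulder). Spindle 14 mm in diameter, its top 6 mm tapering to 8 mm. A cross pin, 5 mm thick and 26 mm long, goes level through it, centred 5 mm above the shoulder. The pin points a different way every time, NOT given by this point; the spindle is stiff to turn.
- fixture: The grey fixture plate bolted to the bench, 90 mm (its x) by 225 mm (its y) and 20 mm thick, carrying the spindle above its origin, the hinge post of the keeper 90 mm to its -y and the catch post 65 mm to its +y. Origin: centre of its underside below the spindle; x and y along its edges.
- keeper (a joint): Angle of the keeper bar about its upright hinge, rad: 0 is shut (bar along the fixture's +y, over the spindle, at its stop); grows as it swings open to the fixture's +x, up to 1.6. A sprung plunger on the catch post resists from 0.09 (a few N at the handle) and holds the bar once it is shut. The bar stays where it is left, and clears the sleeve (by 3 mm) only if that is home.
- keeper_hinge (a point): The hinge axis of the keeper bar, at the bar's mid height, 78 mm above the bench. The bar is steel, 18 mm wide, 8 mm thick (74 to 82 mm above the bench), and reaches 170 mm from the hinge.
- keeper_handle (a point): Upright round handle on the keeper bar, 12 mm in diameter, from the bar's top at 82 mm up to 124 mm above the bench, 125 mm from the hinge axis. The point is on its axis, 110 mm above the bench.
- bushing: Bystander: a plain steel bushing without notches, 44 mm outside diameter, 24 mm bore, 30 mm tall, standing on the bench. Origin: centre of its underside.
- jar: Bystander: a closed glass jar with steel cap, 68 mm in diameter, 75 mm tall. Origin: centre of its underside.
- screwdriver: Bystander: a screwdriver with red handle, 180 mm long, lying on the bench along its own x. Origin: on its length, at its underside.
Not all that is in view belongs to the job. Of the things shaped like the fixture, the grey one is meant.

How it is judged:
By the outcome, as a careful person would: the job done as asked, in the order asked, and still so for the second after the job is handed in, with the robot touching nothing.
It also fails if it takes over 67 s, if anything falls off the work surface, if the arm or the gripper's body presses on something with over 40 N, if the wrist force passes 120 N, or if a joint passes its speed limit or range.

## Working session

There is one attempt and no reset: what is moved stays moved. The work goes in short steps, Python scripts to look and compute and a shell command to move; the robot and the scene stay as the last step left them, time stands still between calls to the robot, and variables do not carry over. Pictures are saved under pics/ and viewed, at most 12 in all, crops included, and the job is handed in when it is done.

```bash
mkdir -p pics; cat > h.py <<'E'
from plant import *
import numpy as np, cv2
def ray(p,uv):
    K=np.array(p["intrinsics"],float);D=np.array(p["distortion"],float);T=np.array(p["pose"],float)
    q=cv2.undistortPoints(np.array([[uv]],float),K,D)[0,0]
    return T[:3,3],T[:3,:3]@np.array([q[0],q[1],1.])
def onz(p,uv,z):
    o,d=ray(p,uv);return (o+d*(z-o[2])/d[2]).round(1)
def proj(p,X):
    T=np.linalg.inv(np.array(p["pose"],float))
    r=cv2.Rodrigues(T[:3,:3])[0]
    return cv2.projectPoints(np.array(X,float).reshape(-1,1,3),r,T[:3,3],np.array(p["intrinsics"],float),np.array(p["distortion"],float))[0][:,0]
def save(p,n,crop=None,s=1):
    im=p["color"][:,:,::-1]
    if crop: a,b,c,d=crop; im=im[b:d,a:c]
    cv2.imwrite("pics/"+n,cv2.resize(im,None,fx=s,fy=s,interpolation=cv2.INTER_CUBIC))
E
python3 - <<'E'
from h import *
o=get_obs();print({k:np.round(v,3).tolist() for k,v in o.items()})
Z=dict(sleeve=0,seat=26,spindle_top=66,fixture=0,keeper_hinge=78,keeper_handle=110,bushing=0,jar=0,screwdriver=0)
P={}
for c in("top","side"):
    p=capture(c);P[c]=p;print(c,np.round(p["pose"],2).tolist())
    for t,z in Z.items():
        for r in tip_of(p,t)[:3]: print(t,np.round(r["centre"],1),round(r["conf"],2),onz(p,r["centre"],z))
im=np.vstack([cv2.resize(P["top"]["color"],(480,300)),cv2.resize(P["side"]["color"],(480,300))])
save(P["top"],"top.png",s=1.25);save(P["side"],"side.png",s=1.25)
E
```

```text
{'time': 0.0, 'joint_positions': [1.005, 0.343, 1.525, -0.0, 1.275, -0.146], 'dq': [-0.0, 0.0, -0.001, -0.0, -0.0, 0.002], 'tau': [-0.001, -43.126, -24.422, 0.072, 0.056, -0.0], 'tool_pos': [213.913, 479.294, 404.037], 'tcp_rot': [-3.14, -0.0, 2.722], 'contact_force': [-0.215, -0.067, 0.574], 'moment': [0.021, -0.029, -0.004], 'finger_force': 0.0, 'grip_width': 91.904}
top [[-0.02, -0.99, 0.13, 377.81], [-1.0, 0.02, 0.03, 21.68], [-0.03, -0.13, -0.99, 999.45], [0.0, 0.0, 0.0, 1.0]]
sleeve [415.1 214.8] 0.65 [ 463.9 -216.8    0. ]
sleeve [292.5 217.6] 0.49 [463.9 116.2   0. ]
seat [281.8 101. ] 0.9 [788.  140.7  26. ]
seat [223.9 324.4] 0.82 [186.  296.8  26. ]
seat [294.4 216.9] 0.67 [463.4 108.7  26. ]
spindle_top [217.7 326.8] 0.92 [187.9 301.3  66. ]
spindle_top [278.4  96.8] 0.76 [783.4 144.9  66. ]
spindle_top [289.5 210.9] 0.73 [475.5 117.5  66. ]
fixture [293.6 216. ] 0.64 [468.2 113.2   0. ]
fixture [229.1 322.1] 0.61 [186.9 290.   -0. ]
fixture [281.3 108.7] 0.57 [775.7 145.3   0. ]
keeper_hinge [253.9 324.1] 0.86 [196.9 207.2  78. ]
keeper_hinge [312.1  88. ] 0.68 [799.8  5
[... 854 characters left out ...]
. ]
spindle_top [297.7 190.5] 0.67 [479.5 112.1  66. ]
spindle_top [159.5 188.7] 0.67 [194.2 299.7  66. ]
fixture [166.7 211.2] 0.77 [191.3 286.3  -0. ]
fixture [296.3 211.1] 0.74 [471.5 111.5  -0. ]
fixture [393.2 161.5] 0.65 [797.1 136.6   0. ]
keeper_hinge [321.1 207.4] 0.78 [491.1  23.4  78. ]
keeper_hinge [176.6 207.8] 0.74 [208.4 198.9  78. ]
keeper_hinge [420.3 152.5] 0.73 [813.6  57.2  78. ]
keeper_handle [384.9 126.6] 0.84 [776.5 163.5 110. ]
keeper_handle [341.9 163.9] 0.8 [594.  95. 110.]
keeper_handle [150.9 171.1] 0.72 [190.5 320.  110. ]
bushing [462.6 314.6] 0.6 [ 613.9 -324.8    0. ]
jar [318.2 146.4] 0.78 [655.1 308.4   0. ]
screwdriver [246.4 166.2] 0.69 [438.6 338.9   0. ]
```

View pics/top.png

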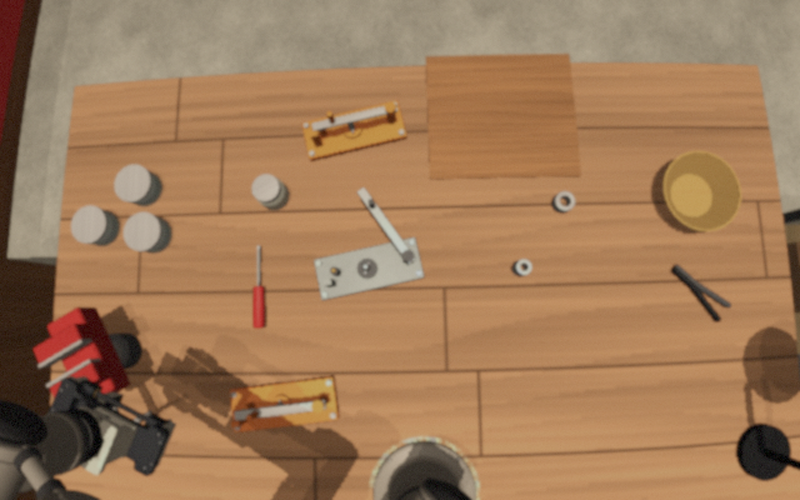

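View pics/side.png

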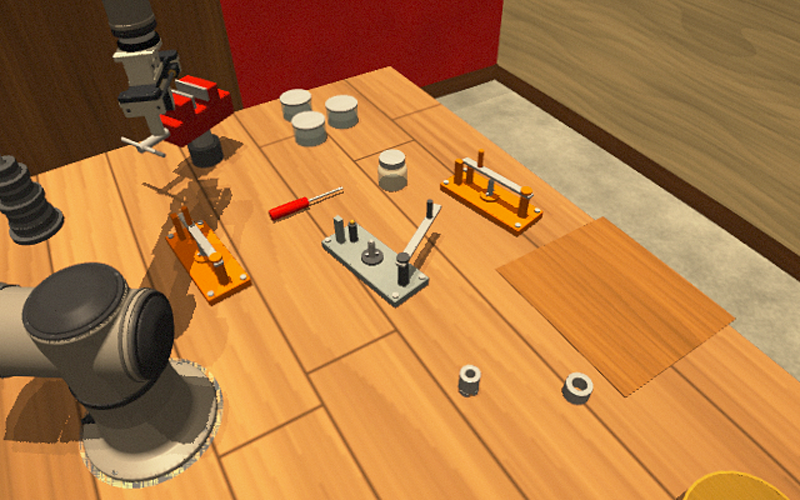

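Look-alikes: two orange fixtures at top (282,101) and (224,324), while the grey one at (294,216) is the one meant. Sleeve candidates are top (417,214), which is narrow and tall, and (451,161), which is the wide bushing; I choose (417,214). Next I move over the grey fixture and check from close by.

```bash
python3 -m inch '[[-0.34,-0.307,0,0.99,0.6],[-0.34,-0.307,0,0.99,0.6],[-0.34,-0.307,0,0.99,0.6],[-0.34,-0.307,0,0.99,0.6],[-0.34,-0.307,0,0.99,0.6],[-0.34,-0.307,0,0.99,0.6],[-0.34,-0.307,0,0.99,0.6],[-0.34,-0.307,0,0.99,0.6]]'
python3 - <<'E'
from h import *
o=get_obs();print(o["tool_pos"],o["tcp_rot"],o["joint_positions"])
p=capture("wrist");print(np.round(p["pose"],2).tolist(),np.round(p["intrinsics"],1).tolist())
save(p,"w1.png",s=1.25)
for t,z in dict(seat=26,spindle_top=66,fixture=0,keeper_hinge=78,keeper_handle=110,sleeve=0).items():
    for r in tip_of(p,t)[:3]: print(t,np.round(r["centre"],1),round(r["conf"],2),onz(p,r["centre"],z))
E
```

```text
time: 1.67
tool_pos: [349.0, 172.7, 405.1]
tcp_rot: [3.14, -0.0, 1.726]
contact_force: [1.0, -0.6, 0.3]
grip_width: 55.3
finger_force: 0.0
[349.01095552 172.74541732 405.05657731] [ 3.14046973e+00 -2.18454735e-04  1.72597924e+00] [2.62100397e-01 8.96105711e-02 1.85507306e+00 1.04649029e-04
 1.19576920e+00 1.06879329e-01]
[[0.99, 0.15, 0.04, 336.88], [0.16, -0.95, -0.27, 244.05], [0.0, 0.27, -0.96, 385.72], [0.0, 0.0, 0.0, 1.0]] [[307.8, 0.0, 317.0], [0.0, 307.8, 200.7], [0.0, 0.0, 1.0]]
seat [183.5  43.6] 0.84 [185.2 295.   26. ]
seat [405.1 241.4] 0.81 [471.1 109.6  26. ]
spindle_top [412.9 253.7] 0.97 [468.4 111.2  66. ]
spindle_top [165.8  35.5] 0.89 [185.1 293.9  66. ]
fixture [630.5 244.2] 0.9 [790.7 143.3   0. ]
fixture [402.5 234. ] 0.85 [474.8 109.8   0. ]
fixture [197.1  48.6] 0.77 [189.9 295.8   0. ]
keeper_hinge [171.4 135.1] 0.68 [198.9 203.3  78. ]
keeper_handle [537.9 304.6] 0.62 [593.1  93.  110. ]
```

View pics/w1.png

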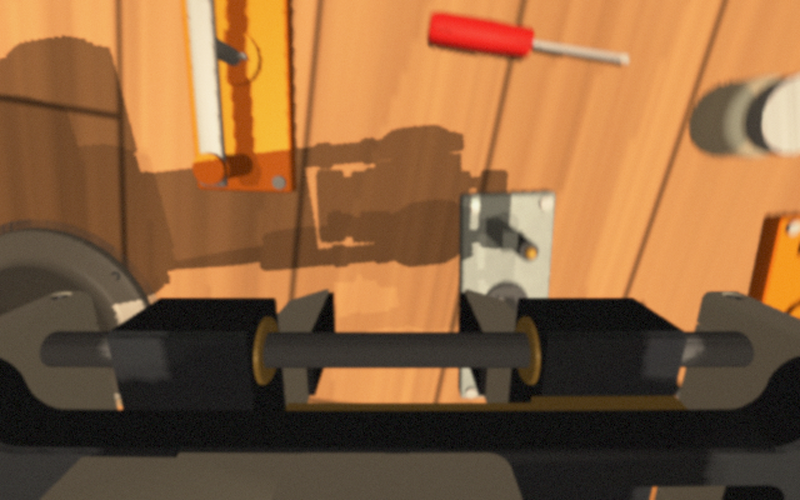

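The wrist view shows the grey fixture at about px (405,240), half behind the fingers. The camera sits 72 mm along tool +x, so I shift to bring the spindle into the clear.

```bash
python3 -m inch '[[-0.118,0.122,0.075,0,0.6],[-0.118,0.122,0.075,0,0.6],[-0.118,0.122,0.075,0,0.6],[-0.118,0.122,0.075,0,0.6],[-0.118,0.122,0.075,0,0.6],[-0.118,0.122,0.075,0,0.6]]'
python3 - <<'E'
from h import *
o=get_obs();print(o["tool_pos"],o["tcp_rot"],o["joint_positions"])
p=capture("wrist")
for t,z in dict(seat=26,spindle_top=66,fixture=0,keeper_hinge=78,keeper_handle=110,).items():
    for r in tip_of(p,t)[:3]: print(t,np.round(r["centre"],1),round(r["conf"],2),onz(p,r["centre"],z))
u=[int(x) for x in proj(p,[474,112,40])[0]];print(u)
x0=max(0,u[0]-80);y0=max(0,u[1]-60)
save(p,"w2.png",(x0,y0,x0+160,y0+120),5);print(x0,y0)
E
```

```text
time: 2.52
tool_pos: [490.1, 77.5, 327.4]
tcp_rot: [-3.139, -0.0, 1.733]
contact_force: [0.6, -0.2, 0.2]
grip_width: 55.1
finger_force: 0.0
[490.12831331  77.53675999 327.40885081] [-3.13934735e+00 -5.13103840e-05  1.73279886e+00] [ 2.40635866e-03  3.70091937e-01  1.71538872e+00 -3.51291252e-04
  1.05833695e+00 -1.59423649e-01]
seat [303.5 156. ] 0.76 [470.6 110.9  26. ]
seat [638.3 180.7] 0.63 [786.9 139.9  26. ]
spindle_top [299.2 162.6] 0.66 [469.  110.6  66. ]
fixture [305.4 152.5] 0.95 [471.3 111.2   0. ]
fixture [614.7 171.9] 0.59 [786.8 143.6   0. ]
fixture [307.  274.2] 0.37 [493.6 -21.9   0. ]
keeper_hinge [308.7 272.7] 0.62 [490.7  22.9  78. ]
keeper_handle [469.3 224.6] 0.55 [591.7  94.3 110. ]
[306, 157]
226 97
```

View pics/w2.png

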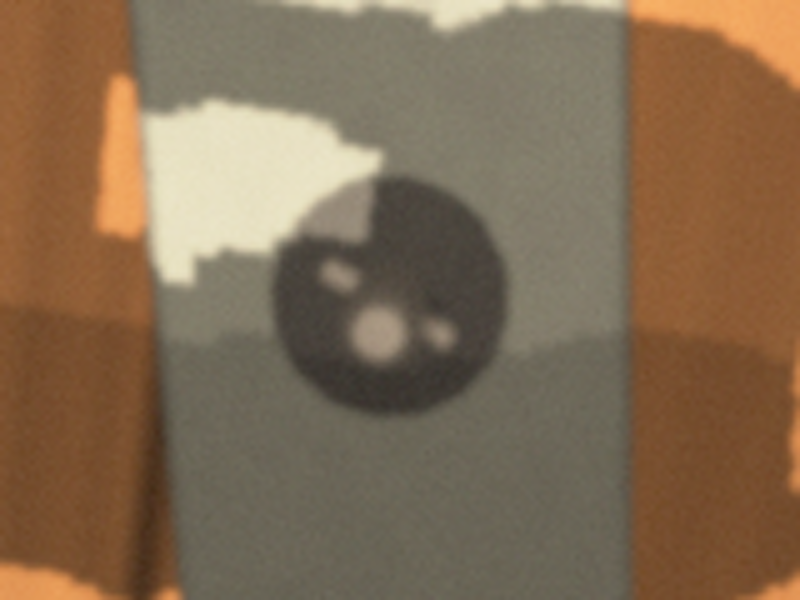

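The crop shows the spindle top at full-frame px (301.6,163.4), and the cross pin's ends at about (293,151.4) and (314.4,164). I now go to an oblique view of the sleeve.

```bash
python3 - <<'E'
from h import *
p=capture("wrist")
a=onz(p,(293,151.4),32);b=onz(p,(314.4,164),32);print(a,b,np.linalg.norm(a-b),np.arctan2(b[1]-a[1],b[0]-a[0]),(a+b)/2)
print(onz(p,(301.6,163.4),66),onz(p,(304.2,156),26))
E
python3 -m inch '[[-0.1,0.02,0,0,0.7],[-0.331,0.058,0.03,0,0.7],[-0.331,0.058,0.05,0,0.7],[-0.331,0.058,0.107,0,0.7],[-0.331,0.058,0.107,0,0.7],[-0.331,0.058,0.107,0,0.7],[-0.331,0.058,0.107,0,0.7],[-0.331,0.058,0.107,0,0.7]]'
python3 -m inch '[[0,0,0,0,0.7],[0,0,0,0,0.7]]'
python3 - <<'E'
from h import *
o=get_obs();print(o["tool_pos"],o["tcp_rot"],o["joint_positions"])
p=capture("wrist")
for r in tip_of(p,"sleeve")[:3]: print(np.round(r["centre"],1),round(r["conf"],2),onz(p,r["centre"],0))
u=[int(x) for x in proj(p,[464,-217,20])[0]];print(u)
x0=max(0,u[0]-60);y0=max(0,u[1]-45)
save(p,"w3.png",(x0,y0,x0+120,y0+90),6);print(x0,y0)
E
```

```text
[458.9 115.5  32. ] [479.8 107.4  32. ] 22.414727301486433 -0.3697362881712612 [469.35 111.45  32.  ]
[469.  111.4  66. ] [469.4 112.3  26. ]
time: 3.53
tool_pos: [591.7, -220.1, 232.6]
tcp_rot: [3.141, 0.0, 1.733]
contact_force: [0.8, -1.1, 0.7]
grip_width: 64.4
finger_force: 0.0
time: 3.7
tool_pos: [591.1, -220.2, 231.3]
tcp_rot: [-3.14, -0.001, 1.73]
contact_force: [0.5, 0.5, 0.7]
grip_width: 64.2
finger_force: 0.0
[ 591.11368427 -220.16694042  231.34285861] [-3.14013726e+00 -1.31263037e-03  1.72958040e+00] [-4.78002716e-01  7.02257573e-01  1.41803061e+00  2.22496042e-04
  1.02325514e+00 -6.36903761e-01]
[141.2 188.7] 0.97 [ 462.9 -218.2    0. ]
[125, 194]
65 149
```

View pics/w3.png

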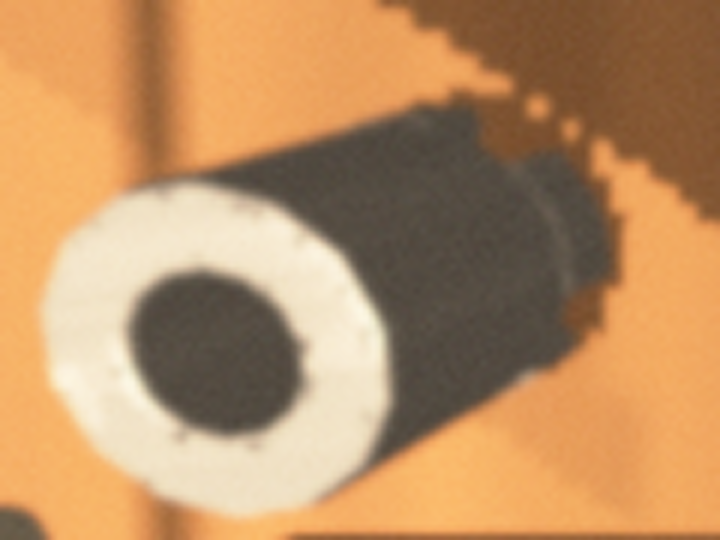

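```bash
python3 - <<'E'
from h import *
p=capture("wrist")
K=[onz(p,u,45) for u in [(65+215/6,149+352/6)]]
print("top centre",K, onz(p,(65+215/6,149+352/6),45))
# predicted notch pixels for angles, compare
from scipy.optimize import least_squares
c0=np.array([463.5,-217.6])
obs=np.array([[65+510/6,149+125/6],[65+588/6,149+308/6]])
for c in (K[0][:2],c0):
  for a in np.degrees(np.linspace(-np.pi/4,np.pi/4,13)):
    r=np.radians([a,a+90]);X=[[c[0]+17*np.cos(t),c[1]+17*np.sin(t),5] for t in r]
    e=[min(np.linalg.norm(proj(p,[[c[0]+17*np.cos(t+k*np.pi/2),c[1]+17*np.sin(t+k*np.pi/2),5]])[0]-q) for k in range(4) for t in [np.radians(a)]) for q in obs]
    print(round(a,1),np.round(e,1),end=' | ')
  print()
E
```

```text
top centre [array([ 464. , -217.4,   45. ])] [ 464.  -217.4   45. ]
-45.0 [10.  11.9] | -37.5 [6.6 9.1] | -30.0 [3.3 6.3] | -22.5 [1.5 3.5] | -15.0 [4.2 0.7] | -7.5 [7.6 2.4] | 0.0 [10.9  5.4] | 7.5 [14.1  8.5] | 15.0 [17.2 11.6] | 22.5 [19.8 14.7] | 30.0 [16.6 17.3] | 37.5 [13.4 14.6] | 45.0 [10.  11.9] | 
-45.0 [ 9.6 12.5] | -37.5 [6.3 9.7] | -30.0 [3.1 6.8] | -22.5 [2.2 4. ] | -15.0 [4.9 1.4] | -7.5 [8.2 2.3] | 0.0 [11.6  5.3] | 7.5 [14.8  8.3] | 15.0 [17.9 11.4] | 22.5 [19.5 14.6] | 30.0 [16.3 17.7] | 37.5 [13.  15.2] | 45.0 [ 9.6 12.5] |
```

It is the notched sleeve: notches show at px (150,170) and (163,200), so it stands at about -19° (mod 90°). The pin is at about -21°, so it is nearly aligned already. Now I move over it and check before lowering.

```bash
python3 -m inch '[[0.02,-0.03,-0.03,0,0.7],[0.023,-0.125,-0.03,0,0.7],[0.023,-0.125,-0.03,0,0.7],[0.023,-0.125,-0.03,0,0.7],[0.023,-0.125,-0.03,0,0.7],[0.023,-0.125,-0.03,0,0.7]]'
python3 - <<'E'
from h import *
o=get_obs();print(o["tool_pos"],o["tcp_rot"])
p=capture("wrist")
for r in tip_of(p,"sleeve")[:3]: print(np.round(r["centre"],1),round(r["conf"],2),onz(p,r["centre"],0))
y=o["tcp_rot"][2];d=np.array([464-o["tool_pos"][0],-217.4-o["tool_pos"][1]])
print(d@[np.cos(y),np.sin(y)],d@[np.sin(y),-np.cos(y)],o["tool_pos"][2]-194)
E
```

```text
time: 4.35
tool_pos: [464.4, -215.4, 264.2]
tcp_rot: [3.139, 0.002, 1.732]
contact_force: [0.3, -0.1, -0.9]
grip_width: 64.2
finger_force: 0.0
[ 464.37784465 -215.43420857  264.21879517] [3.13910098e+00 1.80890628e-03 1.73228584e+00]
[314.6 208.8] 0.88 [ 462.8 -219.2    0. ]
-1.8794612007149718 -0.6890051626320246 70.21879517394422
```

```bash
python3 -m inch '[[-0.002,-0.001,0.035,0,0.7],[-0.002,-0.001,0.07,0,0.7],[-0.002,-0.001,0.07,0,0.7],[-0.002,-0.001,0.07,0,0.7],[-0.002,-0.001,0.07,0,0.2],[-0.002,-0.001,0.07,0,0.2],[-0.002,-0.001,0.07,0,0.2],[-0.002,-0.001,0.07,0,0.2]]'
python3 -m inch '[[0,0,0,0,0.2],[0,0,0,0,0.2]]'
```

```text
time: 5.12
tool_pos: [464.1, -218.6, 194.0]
tcp_rot: [3.139, 0.002, 1.732]
contact_force: [-0.3, -0.2, 0.8]
grip_width: 42.0
finger_force: 0.0
time: 5.28
tool_pos: [464.0, -218.6, 193.6]
tcp_rot: [3.14, 0.001, 1.732]
contact_force: [1.2, 0.6, 6.6]
grip_width: 33.8
finger_force: 30.0
```

```bash
python3 -m inch '[[0,0,-0.04,0,0.2],[0,0,-0.08,0,0.2],[0,0,-0.12,0,0.2],[0,0,-0.12,0,0.2]]'
python3 - <<'E'
from h import *
o=get_obs();print(o["tool_pos"],o["tcp_rot"],o["grip_width"],o["contact_force"])
y=o["tcp_rot"][2];X=np.array([np.cos(y),np.sin(y)]);Y=np.array([np.sin(y),-np.cos(y)])
p=capture("wrist")
zt=o["tool_pos"][2]-194+45
for r in trace(p,"sleeve")[:2]: print(r["conf"],r["rect"])
for r in tip_of(p,"sleeve")[:2]:
    q=onz(p,r["centre"],zt-45);print(r["conf"],q,(q[:2]-o["tool_pos"][:2])@X,(q[:2]-o["tool_pos"][:2])@Y)
c=p["color"];u=proj(p,[[*o["tool_pos"][:2],zt]])[0].astype(int);print(u)
save(p,"w4.png",(u[0]-50,u[1]-45,u[0]+50,u[1]+30),7)
d=np.array([469.3,111.6])-o["tool_pos"][:2];print(d@X,d@Y)
E
```

```text
time: 5.62
tool_pos: [465.0, -219.3, 319.7]
tcp_rot: [3.132, 0.009, 1.732]
contact_force: [1.2, -0.9, -1.7]
grip_width: 33.9
finger_force: 30.0
[ 465.01578117 -219.33876195  319.73198239] [3.13225052 0.00861269 1.73182953] 33.881454340605806 [ 1.18405532 -0.92958049 -1.715403  ]
0.97 [315.6, 258.8, 71.9, 89.9]
0.56 [ 466.2 -222.3  125.7] -3.1128014196268494 0.6940982168456709
[315 272]
325.9702017449886 57.29089166097724
```

View pics/w4.png

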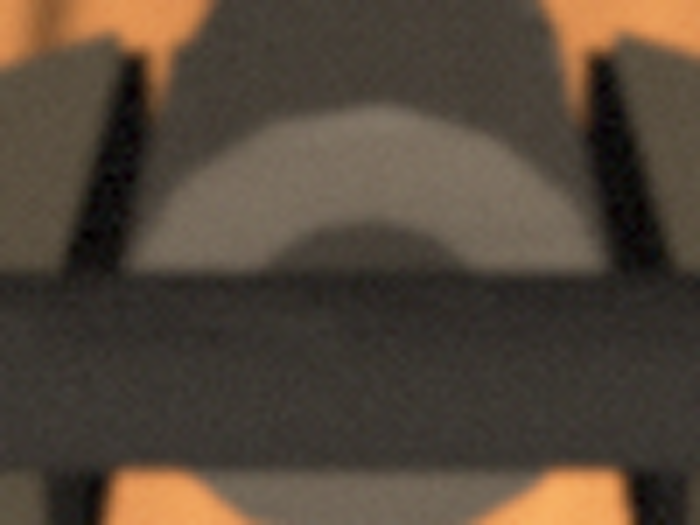

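The sleeve is held: its far top rim is at px (318.6,241.7) and the bore's far edge at about (318,258.4). From these I compute its offset in the hand.

```bash
python3 - <<'E'
from h import *
o=get_obs();t=o["tool_pos"]
y=o["tcp_rot"][2];X=np.array([np.cos(y),np.sin(y)]);Y=np.array([np.sin(y),-np.cos(y)])
p=capture("wrist");print(t,o["tcp_rot"])
zt=t[2]-149
for uv,r in(((318.6,241.7),17),((317.9,258.4),8.2)):
    q=onz(p,uv,zt)[:2]-t[:2];print(q@X-r,q@Y)
E
python3 -m inch '[[0.326,0.057,0,0,0.2],[0.326,0.057,0,0,0.2],[0.326,0.057,0,0,0.2],[0.326,0.057,0,0,0.2],[0.326,0.057,0,0,0.2],[0.326,0.057,0,0,0.2],[0.326,0.057,0,0,0.2],[0.326,0.057,0,0,0.2]]'
python3 -m inch '[[0,0,0,0,0.2],[0,0,0,0,0.2],[0,0,0,0,0.2]]'
python3 - <<'E'
from h import *
o=get_obs();t=o["tool_pos"];print(t,o["tcp_rot"])
p=capture("wrist");T=capture("top")
for n,z in dict(seat=26,spindle_top=66,sleeve=t[2]-194).items():
  for q in(p,T):
    for r in tip_of(q,n)[:3]:
      w=onz(q,r["centre"],z)
      if abs(w[0]-470)<30: print(n,np.round(r["centre"],1),round(r["conf"],2),w)
S=capture("side")
for n,z in dict(sleeve=t[2]-194,spindle_top=66).items():
    for r in tip_of(S,n)[:3]: print(n,np.round(r["centre"],1),round(r["conf"],2),onz(S,r["centre"],z))
u=proj(S,[[469,112,80]])[0].astype(int);print(u)
save(S,"s4.png",(u[0]-60,u[1]-65,u[0]+60,u[1]+40),5)
E
```

```text
[ 463.15085965 -218.20339181  312.15374085] [-3.14109274e+00 -5.51239136e-04  1.73169670e+00]
-0.13831852285823487 -0.2527648708478063
0.40739027516603343 -0.5793789443142165
time: 6.48
tool_pos: [466.6, 114.6, 310.6]
tcp_rot: [-3.137, -0.0, 1.732]
contact_force: [1.1, -0.1, -1.6]
grip_width: 33.9
finger_force: 30.0
time: 6.73
tool_pos: [467.2, 112.5, 311.0]
tcp_rot: [-3.138, 0.0, 1.733]
contact_force: [1.1, 0.3, -1.9]
grip_width: 33.9
finger_force: 30.0
[467.178072   112.50241077 311.04280576] [-3.13811908e+00  4.96256522e-05  1.73290297e+00]
spindle_top [318.  216.1] 0.71 [466.8 109.4  66. ]
sleeve [314.9 237.9] 0.88 [464.4 112.1 117. ]
sleeve [321.  201.6] 0.46 [464.3 135.4 117. ]
sleeve [289.4 176.8] 0.8 [461.2 113.8 117. ]
sleeve [295.  210.6] 0.67 [419.1  11.6 117. ]
sleeve [318.5 145.9] 0.57 [578.7 177.8 117. ]
spindle_top [295.8 192.8] 0.74 [471.7 107.5  66. ]
spindle_top [160.4 189.4] 0.7 [195.4 295.9  66. ]
spindle_top [391.3 141.4] 0.62 [790.5 147.1  66. ]
[293 187]
```

View pics/s4.png

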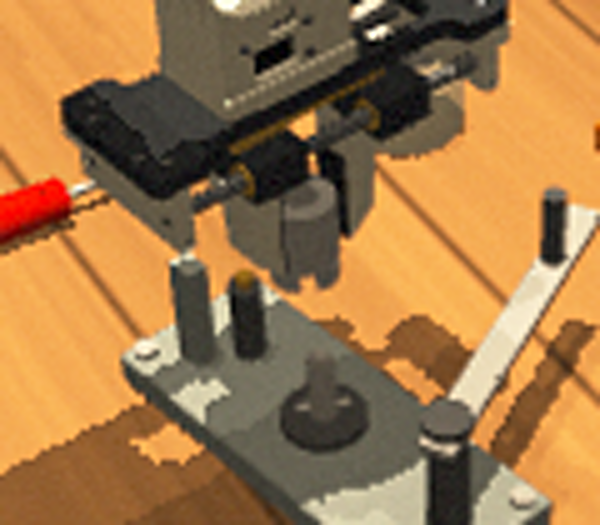

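The side view shows the sleeve held upright, notched end down, above the spindle at crop (320,390). I correct by about 2 mm, then lower over the spindle's taper and read the force.

```bash
python3 -m inch '[[-0.0017,0.0022,0.025,0,0.2],[-0.0017,0.0022,0.04,0,0.2],[-0.0017,0.0022,0.046,0,0.2],[-0.0017,0.0022,0.050,0,0.2],[-0.0017,0.0022,0.054,0,0.2],[-0.0017,0.0022,0.059,0,0.2]]'
python3 - <<'E'
from h import *
o=get_obs();print(o["tool_pos"],o["tcp_rot"],o["contact_force"],o["moment"])
E
```

```text
time: 7.78
tool_pos: [470.5, 111.2, 254.1]
tcp_rot: [3.14, 0.0, 1.732]
contact_force: [-0.2, 0.2, -2.6]
grip_width: 33.5
finger_force: 30.0
[470.45472529 111.21905049 254.09950097] [3.13973956e+00 9.70205779e-05 1.73184857e+00] [-0.24582542  0.20236833 -2.58192969] [-0.11374127  0.00636887  0.03962044]
```

```bash
python3 -m inch '[[0,0,0.004,0,0.2],[0,0,0.008,0,0.2],[0,0,0.012,0,0.2],[0,0,0.012,0,0.2]]'
python3 -m inch '[[0,0,0.003,0,0.2],[0,0,0.006,0,0.2],[0,0,0.006,0,0.2],[0,0,0.006,0,0.2]]'
```

```text
time: 8.12
tool_pos: [470.4, 111.0, 241.3]
tcp_rot: [3.141, 0.0, 1.732]
contact_force: [2.3, -2.0, -3.0]
grip_width: 33.6
finger_force: 30.0
time: 8.45
tool_pos: [470.4, 111.1, 235.5]
tcp_rot: [3.141, 0.0, 1.732]
contact_force: [4.2, -1.2, -5.4]
grip_width: 33.6
finger_force: 30.0
```

```bash
python3 -m inch '[[0,0.0005,0.002,0,0.2],[0,0.0005,0.004,0,0.2],[0,0.0005,0.006,0,0.2],[0,0.0005,0.006,0,0.2],[0,0.0005,0.006,0,0.2]]'
python3 -m inch '[[0,0,0.001,0,0.2],[0,0,0.002,0,0.2],[0,0,0.003,0,0.2],[0,0,0.004,0,0.2],[0,0,0.004,0,0.2]]'
```

```text
time: 8.87
tool_pos: [470.7, 111.2, 229.4]
tcp_rot: [3.141, 0.0, 1.732]
contact_force: [4.7, -2.7, -3.9]
grip_width: 33.7
finger_force: 30.0
time: 9.28
tool_pos: [470.7, 111.2, 225.6]
tcp_rot: [3.141, 0.0, 1.732]
contact_force: [2.8, -3.1, -0.3]
grip_width: 33.8
finger_force: 30.0
```

```bash
python3 -m inch '[[0,0.0002,0.001,0,0.2],[0,0.0002,0.002,0,0.2],[0,0.0002,0.002,0,0.2],[0,0.0002,0.002,0,0.2]]'
python3 -m inch '[[0,0,0.001,0,0.2],[0,0,0.002,0,0.2],[0,0,0.002,0,0.2],[0,0,0.002,0,0.2]]'
```

```text
time: 9.62
tool_pos: [470.8, 111.2, 223.5]
tcp_rot: [-3.142, 0.0, 1.732]
contact_force: [2.6, -3.5, -1.4]
grip_width: 33.9
finger_force: 30.0
time: 9.95
tool_pos: [470.8, 111.2, 221.5]
tcp_rot: [3.142, 0.0, 1.732]
contact_force: [3.2, -4.2, 0.2]
grip_width: 33.7
finger_force: 30.0
```

```bash
python3 -m inch '[[0,0,0.001,0,0.2],[0,0,0.002,0,0.2],[0,0,0.003,0,0.2],[0,0,0.003,0,0.2],[0,0,0.003,0,0.2]]'
python3 - <<'E'
from h import *
o=get_obs();print(o["moment"])
for c in("wrist","side"):
  p=capture(c)
  a=proj(p,[[470,111,71],[470,111,78.5]]).round(1);print(a.tolist())
u=proj(p,[[470,111,50]])[0].astype(int)
save(p,"s5.png",(u[0]-50,u[1]-45,u[0]+50,u[1]+30),7)
E
```

```text
time: 10.37
tool_pos: [470.8, 111.2, 219.5]
tcp_rot: [3.141, 0.0, 1.732]
contact_force: [-0.4, -4.4, 12.3]
grip_width: 33.3
finger_force: 30.0
[-0.95286215  0.09569186 -0.00734159]
[[317.0, 275.5], [317.0, 284.0]]
[[294.4, 190.7], [294.2, 188.4]]
```

View pics/s5.png

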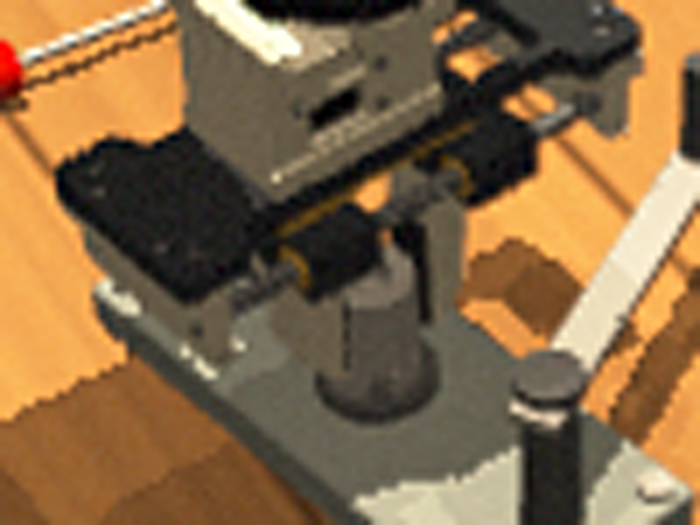

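The side view shows the sleeve resting on the shoulder disc. Contact came at exactly the home height (TCP 219.5 = 193.6 + 26), with no earlier stop at the pin. I release it, rise, and turn towards the handle.

```bash
python3 -m inch '[[0,0,-0.001,0,0.6],[0,0,-0.001,0,0.6],[0,0,-0.001,0,0.6],[0,0,-0.02,0,0.6],[0,0,-0.06,0,0.6],[0,0,-0.1,0,0.6],[0,0,-0.12,0,0.6],[0,0,-0.12,0,0.6]]'
python3 - <<'E'
from h import *
o=get_obs();t=o["tool_pos"];y=o["tcp_rot"][2];print(t,y,o["grip_width"])
X=np.array([np.cos(y),np.sin(y)]);Y=np.array([np.sin(y),-np.cos(y)])
d=np.array([592,94])-t[:2];print(d@X,d@Y)
S=capture("side");T=capture("top");W=capture("wrist")
for n,z in dict(keeper_handle=110,keeper_hinge=78,sleeve=26).items():
  for q in(S,T,W):
    for r in tip_of(q,n)[:3]:
      w=onz(q,r["centre"],z)
      if 440<w[0]<620: print(n,np.round(r["centre"],1),round(r["conf"],2),w)
def tri(a,b):
    (o1,d1),(o2,d2)=a,b
    A=np.stack([d1,-d2],1);s=np.linalg.lstsq(A,o2-o1,rcond=None)[0]
    return (o1+d1*s[0]).round(1),(o2+d2*s[1]).round(1)
print(tri(ray(T,(268,217)),ray(S,(281.6,177.6))),tri(ray(T,(265,227)),ray(S,(270,174))))
E
```

```text
time: 11.13
tool_pos: [471.4, 111.7, 342.8]
tcp_rot: [3.134, -0.0, 1.732]
contact_force: [1.1, -0.4, 0.9]
grip_width: 55.0
finger_force: 0.0
[471.4457251  111.74193135 342.80079838] 1.7321634022544354 54.999147075239065
-36.88061276389827 116.13754658564463
keeper_handle [344.1 163.9] 0.64 [598.5  92.1 110. ]
keeper_hinge [320.5 207.6] 0.97 [489.6  23.6  78. ]
keeper_hinge [327.2 202.6] 0.96 [493.1  20.9  78. ]
keeper_hinge [326.5 305.5] 0.68 [493.   21.1  78. ]
sleeve [296.  203.6] 0.75 [472.2 111.6  26. ]
sleeve [318.3 211. ] 0.7 [505.4  60.8  26. ]
sleeve [311.  191.6] 0.82 [463.9 110.4  26. ]
(array([460.7, 172. ,  70.5]), array([466.4, 169.5,  70.6])) (array([434.1, 176.1,  91.8]), array([438.8, 174.1,  91.8]))
```

```bash
python3 -m inch '[[-0.037,0.116,0,1.12,0.6],[-0.037,0.116,0,1.12,0.6],[-0.037,0.116,0,1.12,0.6],[-0.037,0.116,0,1.12,0.6],[-0.037,0.116,0,1.12,0.6],[-0.037,0.116,0,1.12,0.6],[-0.037,0.116,0,1.12,0.6],[-0.037,0.116,0,1.12,0.6]]'
python3 -m inch '[[0,0,0,0.14,0.6],[0,0,0,0.14,0.6],[0,0,0,0.14,0.6]]'
python3 - <<'E'
from h import *
o=get_obs();t=o["tool_pos"];print(t,o["tcp_rot"])
p=capture("wrist")
for n,z in dict(keeper_handle=110,keeper_hinge=78).items():
  for r in tip_of(p,n)[:3]: print(n,np.round(r["centre"],1),round(r["conf"],2),onz(p,r["centre"],z))
save(p,"w6.png")
E
```

```text
time: 12.4
tool_pos: [591.3, 93.3, 338.2]
tcp_rot: [-3.141, 0.0, 0.726]
contact_force: [-0.0, 0.2, -0.7]
grip_width: 55.2
finger_force: 0.0
time: 12.65
tool_pos: [591.2, 93.3, 338.4]
tcp_rot: [-3.141, 0.0, 0.594]
contact_force: [-0.2, -0.2, 0.0]
grip_width: 55.3
finger_force: 0.0
[591.18572577  93.32947786 338.42508102] [-3.14137754e+00  1.85590617e-04  5.94343298e-01]
keeper_handle [319.6 215. ] 0.88 [594.1  93.6 110. ]
keeper_hinge [324.  336.7] 0.86 [489.4  17.   78. ]
keeper_hinge [ 35.1 167.1] 0.23 [491.4 298.   78. ]
```

View pics/w6.png

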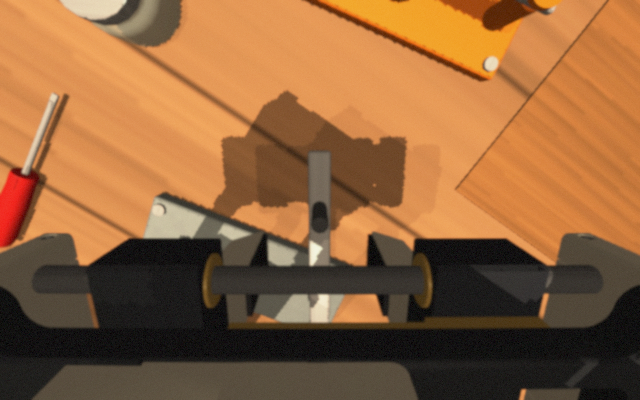

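The handle at px (320,215) lies centrally between the fingers. I lower around it and narrow the fingers to a loose cage.

```bash
python3 -m inch '[[0.001,0,0.033,0,0.6],[0.001,0,0.066,0,0.6],[0.001,0,0.066,0,0.6],[0.001,0,0.066,0,0.22],[0.001,0,0.066,0,0.22],[0.001,0,0.066,0,0.22],[0.001,0,0.066,0,0.22],[0.001,0,0.066,0,0.22]]'
python3 - <<'E'
from h import *
o=get_obs();t=o["tool_pos"];y=o["tcp_rot"][2];print(t,y)
X=np.array([np.cos(y),np.sin(y)]);Y=np.array([np.sin(y),-np.cos(y)])
H=np.array([492,22.5]);r=t[:2]-H;print(np.hypot(*r),np.degrees(np.arctan2(r[1],r[0])))
a0=np.arctan2(r[1],r[0])
for k in range(1,15):
    a=a0+np.radians(5.5*k);d=H+125*np.array([np.cos(a),np.sin(a)])-t[:2]
    print(k,round(np.degrees(a),1),np.round([d@X/1e3,d@Y/1e3],4),round(-np.radians(5.5*k),3))
E
```

```text
time: 13.47
tool_pos: [592.3, 93.9, 274.1]
tcp_rot: [3.14, -0.002, 0.592]
contact_force: [-0.8, 0.2, -0.2]
grip_width: 26.5
finger_force: 0.0
[592.32065336  93.94485812 274.13765877] 0.5920157125497036
123.16087545276493 35.45713908538172
1 41.0 [ 0.0009 -0.012 ] -0.096
2 46.5 [-0.0011 -0.0238] -0.192
3 52.0 [-0.0043 -0.0354] -0.288
4 57.5 [-0.0085 -0.0466] -0.384
5 63.0 [-0.0138 -0.0574] -0.48
6 68.5 [-0.0201 -0.0676] -0.576
7 74.0 [-0.0274 -0.0771] -0.672
8 79.5 [-0.0356 -0.0859] -0.768
9 85.0 [-0.0445 -0.0939] -0.864
10 90.5 [-0.0542 -0.101 ] -0.96
11 96.0 [-0.0645 -0.1071] -1.056
12 101.5 [-0.0754 -0.1122] -1.152
13 107.0 [-0.0866 -0.1163] -1.248
14 112.5 [-0.0983 -0.1192] -1.344
```

```bash
python3 -m inch '[[0.0009,-0.012,0,-0.096,0.22],[-0.0011,-0.0238,0,-0.192,0.22],[-0.0043,-0.0354,0,-0.288,0.22],[-0.0085,-0.0466,0,-0.384,0.22],[-0.0138,-0.0574,0,-0.48,0.22],[-0.0201,-0.0676,0,-0.576,0.22],[-0.0274,-0.0771,0,-0.672,0.22],[-0.0356,-0.0859,0,-0.768,0.22]]'
python3 - <<'E'
from h import *
o=get_obs();t=o["tool_pos"];y=o["tcp_rot"][2];print(t,y)
X=np.array([np.cos(y),np.sin(y)]);Y=np.array([np.sin(y),-np.cos(y)])
H=np.array([492,22.5]);r=t[:2]-H;print(np.hypot(*r),np.degrees(np.arctan2(r[1],r[0])))
p=capture("wrist")
for q in tip_of(p,"keeper_handle")[:2]: w=onz(p,q["centre"],110);print(q["conf"],w,np.degrees(np.arctan2(w[1]-22.5,w[0]-492)),np.hypot(w[1]-22.5,w[0]-492))
for q in tip_of(p,"sleeve")[:2]: print(q["conf"],onz(p,q["centre"],26))
a0=np.arctan2(r[1],r[0])
for k in range(1,9):
    a=a0+np.radians(4*k);d=H+125*np.array([np.cos(a),np.sin(a)])-t[:2]
    print(k,round(np.degrees(a),1),np.round([d@X/1e3,d@Y/1e3],4),round(-np.radians(4*k),3))
E
```

```text
time: 14.13
tool_pos: [514.5, 145.8, 273.6]
tcp_rot: [3.139, -0.001, 1.365]
contact_force: [1.3, 0.1, 0.5]
grip_width: 20.5
finger_force: 0.5
[514.47188276 145.75598236 273.61205559] 1.3649615581090453
125.28775958929204 79.66739055123848
0.72 [516.1 143.  110. ] 78.69006752597979 122.88637027758612
1 83.7 [-0.0008 -0.0087] -0.07
2 87.7 [-0.0019 -0.0174] -0.14
3 91.7 [-0.0037 -0.0259] -0.209
4 95.7 [-0.006  -0.0343] -0.279
5 99.7 [-0.0089 -0.0425] -0.349
6 103.7 [-0.0124 -0.0505] -0.419
7 107.7 [-0.0164 -0.0583] -0.489
8 111.7 [-0.021  -0.0657] -0.559
```

```bash
python3 -m inch '[[-0.0008,-0.0087,0,-0.07,0.22],[-0.0019,-0.0174,0,-0.14,0.22],[-0.0037,-0.0259,0,-0.209,0.22],[-0.006,-0.0343,0,-0.279,0.22],[-0.0089,-0.0425,0,-0.349,0.22]]'
python3 -m inch '[[0,-0.002,0,-0.02,0.22],[0,-0.004,0,-0.04,0.22],[0,-0.006,0,-0.06,0.22],[0,-0.006,0,-0.06,0.22]]'
python3 - <<'E'
from h import *
o=get_obs();t=o["tool_pos"]
r=t[:2]-[492,22.5];print(np.hypot(*r),np.degrees(np.arctan2(r[1],r[0])),o["contact_force"])
p=capture("wrist")
for q in tip_of(p,"keeper_handle")[:2]: w=onz(p,q["centre"],110);print(q["conf"],w,np.degrees(np.arctan2(w[1]-22.5,w[0]-492)))
E
```

```text
time: 14.7
tool_pos: [471.9, 145.4, 273.1]
tcp_rot: [3.139, -0.0, 1.709]
contact_force: [0.9, 0.1, 0.2]
grip_width: 20.0
finger_force: 0.5
time: 15.03
tool_pos: [466.3, 144.5, 273.0]
tcp_rot: [3.139, 0.0, 1.766]
contact_force: [1.7, 0.5, 0.8]
grip_width: 20.3
finger_force: 0.7
124.67039653928323 101.9135734095476 [1.72946971 0.46125081 0.8323269 ]
0.89 [469.8 146.3 110. ] 100.16631335062472
```

```bash
python3 -m inch '[[0,-0.001,0,0,0.22],[0,-0.002,0,0,0.22],[0,-0.003,0,0,0.22],[0,-0.004,0,0,0.22],[0,-0.004,0,0,0.22]]'
python3 -m inch '[[0,-0.001,0,0,0.22],[0,-0.002,0,0,0.22],[0,-0.003,0,0,0.22],[0,-0.003,0,0,0.22]]'
```

```text
time: 15.55
tool_pos: [460.9, 143.9, 272.4]
tcp_rot: [-3.141, -0.0, 1.769]
contact_force: [1.2, 0.0, 0.0]
grip_width: 20.1
finger_force: 0.4
time: 15.88
tool_pos: [459.6, 143.6, 272.6]
tcp_rot: [3.137, -0.0, 1.768]
contact_force: [9.3, 2.5, -7.8]
grip_width: 20.3
finger_force: 5.0
```

```bash
python3 -m inch '[[0,-0.001,0,0,0.22],[0,-0.002,0,0,0.22],[0,-0.002,0,0,0.22]]'
python3 - <<'E'
from h import *
o=get_obs();print(o["contact_force"])
W=capture("wrist");S=capture("side");T=capture("top")
for q in (W,S,T):
  for n,z in dict(keeper_handle=110,keeper_hinge=78).items():
    for r in tip_of(q,n)[:3]:
      w=onz(q,r["centre"],z)
      if 440<w[0]<520: print(n,round(r["conf"],2),w)
u=proj(S,[[463,144,85]])[0].astype(int);print(u)
save(S,"s7.png",(u[0]-55,u[1]-35,u[0]+55,u[1]+40),7)
E
```

```text
time: 16.13
tool_pos: [458.8, 143.4, 272.8]
tcp_rot: [3.133, -0.0, 1.768]
contact_force: [15.7, 3.9, -12.0]
grip_width: 20.3
finger_force: 7.9
[ 15.695843     3.88023573 -11.98989198]
keeper_handle 0.93 [462.7 145.4 110. ]
keeper_handle 0.89 [468.9 138.3 110. ]
keeper_hinge 0.92 [481.9  20.2  78. ]
keeper_hinge 0.55 [494.  27.  78.]
[284 179]
```

View pics/s7.png

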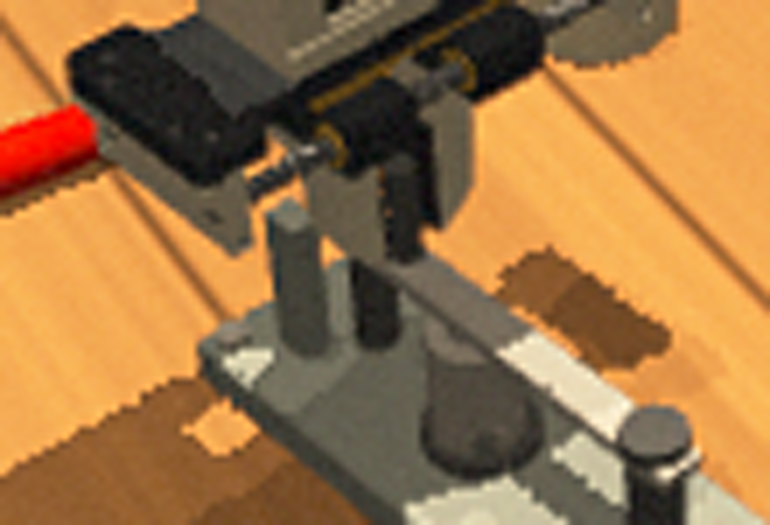

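```bash
python3 -m inch '[[0,-0.001,0,0,0.22],[0,-0.002,0,0,0.22],[0,-0.002,0,0,0.22]]'
python3 -m inch '[[0,0.008,0,0,0.22],[0,0.008,0,0,0.22],[0,0.011,0,0,0.22],[0,0.013,0,0,0.22],[0,0.013,0,0,0.22]]'
python3 - <<'E'
from h import *
W=capture("wrist")
for r in tip_of(W,"keeper_handle")[:2]: print(r["conf"],onz(W,r["centre"],110))
E
```

```text
time: 16.83
tool_pos: [458.0, 143.2, 272.9]
tcp_rot: [3.129, -0.0, 1.768]
contact_force: [21.2, 5.9, -17.4]
grip_width: 20.4
finger_force: 11.1
time: 17.25
tool_pos: [467.0, 145.1, 272.6]
tcp_rot: [-3.141, -0.0, 1.769]
contact_force: [0.3, -0.4, 1.2]
grip_width: 20.2
finger_force: 0.0
0.64 [463.7 144.8 110. ]
```

```bash
python3 -m inch '[[0,0.001,0,0,0.22],[0,0.002,0,0,0.22],[0,0.002,0,0,0.22]]'
```

```text
time: 17.6
tool_pos: [469.0, 145.5, 272.6]
tcp_rot: [-3.141, -0.0, 1.769]
contact_force: [-0.9, 0.1, 1.1]
grip_width: 20.1
finger_force: 0.4
```

```bash
python3 -m inch '[[0,0.001,0,0,0.22],[0,0.001,0,0,0.22]]'
python3 - <<'E'
from h import *
for k in range(2):
  W=capture("wrist")
  for r in tip_of(W,"keeper_handle")[:2]: print(r["conf"],onz(W,r["centre"],110))
E
```

```text
time: 17.77
tool_pos: [469.5, 145.6, 272.5]
tcp_rot: [-3.139, -0.0, 1.769]
contact_force: [-4.7, -1.3, 3.6]
grip_width: 20.2
finger_force: 2.4
0.72 [462.2 144.8 110. ]
0.76 [463.2 145.1 110. ]
```

The handle stays put while the resistance rises to 5 N, so the keeper is latched. I centre the cage on the handle and rise clear.

```bash
python3 -m inch '[[0,-0.003,0,0,0.22],[0,-0.006,0,0,0.24],[0,-0.006,0,0,0.26],[0,-0.006,-0.02,0,0.26],[0,-0.006,-0.06,0,0.26],[0,-0.006,-0.1,0,0.26],[0,-0.006,-0.12,0,0.26],[0,-0.006,-0.12,0,0.26]]'
python3 -m inch '[[-0.08,0,-0.03,0,0.5],[-0.12,0,-0.03,0,0.5],[-0.12,0,-0.03,0,0.5],[-0.12,0,-0.03,0,0.5]]'
python3 - <<'E'
from h import *
for c in("wrist","side","top"):
  p=capture(c)
  for n,z in dict(keeper_handle=110,sleeve=26,bushing=0,jar=0,screwdriver=0).items():
    for r in tip_of(p,n)[:3]:
      w=onz(p,r["centre"],z)
      if r["conf"]>.5 and 430<w[0]<680: print(c,n,round(r["conf"],2),w)
  if c=="wrist":
    save(p,"w9.png",s=1.25)
E
```

```text
time: 18.63
tool_pos: [465.2, 144.7, 397.7]
tcp_rot: [3.131, 0.0, 1.769]
contact_force: [0.4, -0.1, -0.1]
grip_width: 23.9
finger_force: 0.0
time: 18.97
tool_pos: [489.1, 21.5, 423.3]
tcp_rot: [3.139, 0.004, 1.764]
contact_force: [-0.3, -0.9, 1.0]
grip_width: 44.2
finger_force: 0.0
wrist keeper_handle 0.65 [462.  146.8 110. ]
wrist sleeve 0.62 [466.6 110.6  26. ]
side keeper_handle 0.7 [450.2  73.8 110. ]
side sleeve 0.67 [470.5 121.3  26. ]
side bushing 0.72 [ 614. -323.    0.]
side bushing 0.64 [657.4 317.2   0. ]
side screwdriver 0.59 [447.7 344.    0. ]
top keeper_handle 0.7 [467.6 140.6 110. ]
top sleeve 0.6 [472.4 105.7  26. ]
top bushing 0.81 [ 601.7 -313.9    0. ]
top jar 0.69 [635.3 329.5   0. ]
top screwdriver 0.75 [443.  353.3   0. ]
```

View pics/w9.png

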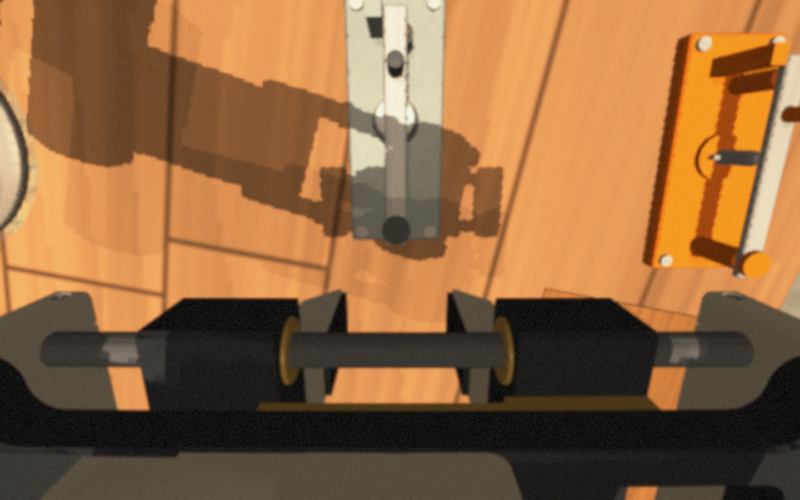

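The keeper bar lies along the fixture's axis from the hinge (395,230) to the catch (395,20), over the sleeve at (395,120), and the bystanders have not moved. I hand the job in.

```bash
python3 -c "from plant import *; print(close_job())"
```

```text
the job is handed in; nothing more can be done
None
```

The sleeve is home on the shoulder, the keeper bar is shut and held by its catch, the gripper is clear of everything, and the job was handed in after about 19 s of robot time.

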